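Dip the basting brush in the leaning press cup

ROBOT

A 6-joint arm with a two-finger parallel gripper is mounted at the origin on a cart in front of the work surface, level with it; the furniture and walls round the work are solid. World frame = base frame: x ahead of the robot, y to its left, z up, the work surface at z = 0. Lengths are in m, angles in rad, forces in N, time in s.
With the tool pointing down it reaches from about 0.375 to 0.9 m from the base axis. Payload 3.1 kg.
Tool frame: the origin (TCP) lies on the centre line of the jaws, within the pads' length; the fingertips stand robot.nose_length ahead of it and the grasp point (between the pads) lies 6 mm ahead of it (robot.nose_length is the distance from the TCP to the fingertips, in m); z points along the fingers, y is the line along which they close (so a half turn about z gives the same grasp; the last joint's range is limited). The gripper opens to 87 mm and grips with 3 to 60 N. Pads are 19 mm wide; open, the fingers measure 117 mm over their backs; the gripper's body (75 mm by 190 mm) begins 51 mm behind the grasp point.
Start: joints at [1.075, 0.527, 1.433, -0, 1.181, -0.178], TCP at [0.195, 0.594, 0.248] pointing down, gripper open.
Joint ranges: [-3.08, 3.08], [-0.75, 2.2], [0.22, 2.44], [-1.43, 4.57], [0, 2.65], [-2.85, 2.85]. Speed limits (rad/s): [2.79, 2.79, 3.14, 3.14, 3.14, 3.14].

INTERFACE

Orientations are given as a unit quaternion [x, y, z, w].
In Python, from rig import robot gives the robot as it stands.
- The arm moves only by the shell command python3 -m crank 'ROWS' [FORCE]. ROWS is JSON, one flat list of numbers, 7 for each row, row after row: the shift along the tool's x, y, z in mm, then the turn, a rotation vector about the tool's x, y, z in degrees, then the closure in counts, from 0 (fully open) to 255 (shut). In form: [x, y, z, ax, ay, az, fingers, x, y, z, ax, ay, az, fingers, ...]. A call has exactly 5 rows; each row is the pose to reach, as a shift and turn from the pose commanded when the call began, along the tool's axes at that moment; what a row does not reach only later rows make up. A row lasts 1/12 s, in which the tool goes at most 41.7 mm and 7.16 degrees, less where a joint would pass 70% of its speed; a pose out of reach is approached as far as the arm can. A call with a gripper value outside its range is refused whole. The fingers move at their own pace and stop on an object; FORCE is the grip in N (left out, the last holds). Time passes only in rows, so rows that repeat a pose let the fingers close, or fill a call up. It gives the time, the measured TCP pose, the force, the opening and the grip force at its end, in the units of the state.
- robot.get_obs(): the state, without advancing time (a new reading comes with each control period).
- robot.camera(name): name is "side" or "top" or "wrist"; returns a dict with "pixels" (384x512x3 uint8, red, green, blue), "intrinsics" (3x3 intrinsics, pixels), "extrinsics" (4x4, takes a point from camera to world coordinates); the wrist camera has in their place "mount" (4x4, takes a point from camera to tool coordinates, whose origin is the TCP and whose axes are the flange's). Camera axes: x right, y down, z forward; pixel columns grow to the right and rows downward; lengths in m; the calibration is good to about 2 mm. A picture is of the moment at which its call begins: read the wrist's pose just before it. There is no depth.
- robot.hand_in(): hands the job in; it is judged then, once.
The state is a dict: "time": time; "q": joint angles; "joint_velocities": joint speeds; "joint_torque": joint torques, N m; "position": TCP position; "tool_rot": TCP orientation; "ft_force": force on the tool from outside, world axes, zero at the start; "moment": the same for the moment, N m; "grip_width": finger opening in m; "grip_force": force on a finger pad.
Only numpy, scipy, OpenCV 4.12 (cv2) and the standard library are available. Lean on these libraries where they do the work, as an engineer would, in place of code of your own. Each camera call takes 0.05 s, during which the arm holds its last target. There are 200 camera calls.

TASK

Take the basting brush out of its pot, dip its head down the bore of the leaning dip cup and press the sprung plate inside gently all the way down to its stop, without ramming it. Then draw the brush clear of the cup and stand it back in its pot, head down and fully home, and let go. Leave the ramekin, the tin and the mill where they stand.

Things in the scene. Friction and masses are not known exactly. Their poses are not given: they have to be found in the camera images.
- brush: Basting brush, 170 mm, 90 g, standing loosely head down in its pot. Origin: centre of the head's flat end (the tip); z runs up to the handle's end. Round white head 22 mm across, z = 0 to 46 mm; steel ferrule 22 mm to z = 72 mm; flat wooden handle z = 72 to 170 mm, 20 mm wide along x, 14 mm thick along y. Grip it about z = 135 mm.
- brush_pot: Brush pot, fixed to the table: upright steel tube on a round foot of 96 mm. Origin at the centre of its underside, z up. Outside 45 mm (47 mm at the rim), bore 34 mm, rim at z = 75 mm, inner floor at z = 10 mm; the brush's tip rests on that floor.
- dip_cup: Dip cup: fixed aluminium tube, outside 43 mm (rim 46), bore 32 mm, leaning 32 degrees from vertical. Origin: mouth centre; z: bore axis, out of the mouth. Inside, square to the axis, a white sprung plate (30 mm), 46 to 62 mm below the mouth at rest: differs each time, not reported. It gives at 4 N, takes 9 N at its stop 12 mm down, then is firm. The brush must lean with the bore to reach it.
- dip_stand: The dip cup's bracket, fixed to the table: steel foot plate 130 x 90 x 10 mm with two cheeks. Origin at the centre of its underside, z up, x away from the side to which the cup leans. The cup's mouth centre lies at x = -30 mm, z = 118 mm in this frame.
- plate (a joint): How far the sprung plate in the dip cup is pressed, in m: 0 released, 0.012 at its stop. It springs back.
- ramekin: Loose cream ramekin, 68 mm across, 37 mm high, a bystander. Origin at the centre of its underside.
- tin: Loose low food tin, 75 mm across, 58 mm high, a bystander at the left. Origin at the centre of its underside.
- mill: Loose small mill with a grey cap, 44 mm across, 90 mm high, a bystander at the right. Origin at the centre of its underside.
Mind the look-alikes: they are no part of the job. What is shaped like the brush_pot but pink or turquoise is not meant.

How it is judged:
On the way, in this order (a step that is already met when the one before it is completed fails the run):
1. the brush's tip is in the dip cup's bore and has pressed the plate down to within 3 mm of its stop (value of joint plate above 0.009 m and z of brush in the frame of dip_cup below -0.05 m and distance between brush and dip_cup below 0.1 m and contact force between brush and dip_cup above 2 N and angle between the z axis of brush and the z axis of dip_cup, either way round below 0.35 rad), for 0.1 s.
2. the brush is drawn clear of the dip cup and the plate has sprung back (value of joint plate below 0.002 m and z of brush in the frame of dip_cup above 0.005 m and contact force between brush and dip_cup below 0.1 N), for 0.1 s.
At the end, for the whole second after the job is handed in: The brush stands in its pot again, tip on the pot's floor (within 6 mm) and within 12 mm of its centre, handle up (within 14 degrees), at rest; the plate in the dip cup has sprung back; ramekin, tin and mill are within 30 mm of where they stood (horizontal distance between brush and brush_pot below 0.012 m and z of brush in the frame of brush_pot between 0.004 and 0.016 m and angle between brush's own z axis and vertical below 0.25 rad and linear speed of brush below 0.02 m/s and value of joint plate below 0.002 m and distance of each of ramekin, tin, mill from where it was at the start of the episode below 0.03 m); the robot touches nothing.
It fails at once if the dip cup is rammed with the brush (over 35 N) (contact force between brush and dip_cup above 35 N).
It fails at once if the dip cup is hit with the gripper (over 25 N) (contact force between the arm and dip_cup above 25 N).
It fails at once if the ramekin is shifted by more than 30 mm (distance of ramekin from where it was at the start of the episode above 0.03 m).
It fails at once if the tin is shifted by more than 30 mm (distance of tin from where it was at the start of the episode above 0.03 m).
It fails at once if the mill is shifted by more than 30 mm (distance of mill from where it was at the start of the episode above 0.03 m).
It also fails if it takes over 54 s, if anything falls off the work surface, if the arm or the gripper's body presses on something with over 40 N, if the wrist force passes 120 N, or if a joint passes its speed limit or range.

## Working session

There is one attempt and no reset: what is moved stays moved. The work goes in short steps, Python scripts to look and compute and a shell command to move; the robot and the scene stay as the last step left them, time stands still between calls to the robot, and variables do not carry over. Pictures are saved under pics/ and viewed, at most 10 in all, crops included, and the job is handed in when it is done.

```bash
mkdir -p pics; ls; python3 - <<'E'
from rig import robot
import cv2,numpy as np
np.set_printoptions(precision=4,suppress=True)
o=robot.get_obs();print(o['time'],o['position'],o['tool_rot'],o['grip_width'],robot.nose_length)
for n in ['side','top']:
    c=robot.camera(n);cv2.imwrite(f'pics/{n}0.png',c['pixels'][:,:,::-1]);print(n,c['intrinsics'],c['extrinsics'])
c=robot.camera('wrist');print(c['mount'],c['intrinsics'])
E
```

```text
pics
0.0 [0.1949 0.5931 0.2466] [ 0.1582  0.9874 -0.001  -0.0004] 0.08702063439329875 0.025
side [[399.9786   0.     254.3266]
 [  0.     399.9786 194.2727]
 [  0.       0.       1.    ]] [[ 0.9818 -0.1249  0.1431  0.4332]
 [-0.1898 -0.6108  0.7687 -0.8309]
 [-0.0086 -0.7819 -0.6234  0.7909]
 [ 0.      0.      0.      1.    ]]
top [[362.7053   0.     260.1532]
 [  0.     362.7053 186.5158]
 [  0.       0.       1.    ]] [[ 0.0011 -0.9917  0.1285  0.4629]
 [-1.     -0.0003  0.0062  0.0108]
 [-0.0062 -0.1285 -0.9917  1.2923]
 [ 0.      0.      0.      1.    ]]
[[ 0.001  -0.9536 -0.301   0.0834]
 [ 1.      0.001   0.0001  0.0003]
 [ 0.0002 -0.301   0.9536 -0.1363]
 [ 0.      0.      0.      1.    ]] [[336.7495   0.     256.1381]
 [  0.     336.7495 185.8749]
 [  0.       0.       1.    ]]
```

View pics/side0.png

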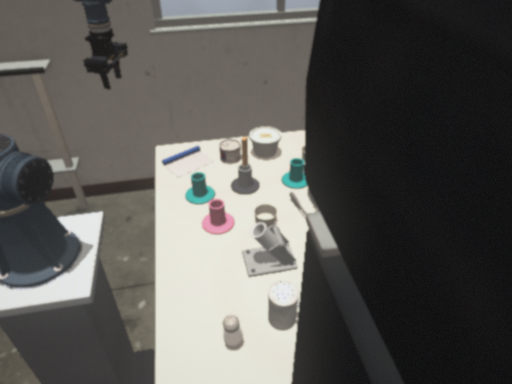

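View pics/top0.png

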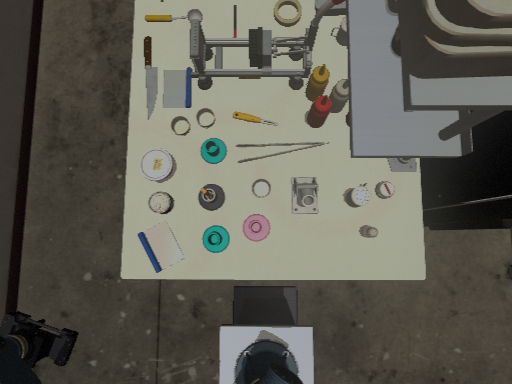

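The side view shows the brush in the dark pot at about (245,180) and the dip cup at about (268,235), with its bracket at (270,260). In the top view the pot is at about (211,196), the bracket at (305,195) and the ramekin at (261,187). I'll zoom in on both.

```bash
python3 - <<'E'
import cv2,numpy as np
s=cv2.imread('pics/side0.png');t=cv2.imread('pics/top0.png')
r=lambda im,x,y,w,h,k:cv2.resize(im[y:y+h,x:x+w],None,fx=k,fy=k,interpolation=cv2.INTER_CUBIC)
# tiles 400x300: 80x60 @5 ; side 
a=np.hstack([r(t,175,165,80,60,5),r(t,265,165,80,60,5)])
b=np.hstack([r(s,205,134,80,60,5),r(s,228,214,80,60,5)])
cv2.imwrite('pics/z1.png',np.vstack([a,b]))
E
```

```text
(no output)
```

View pics/z1.png

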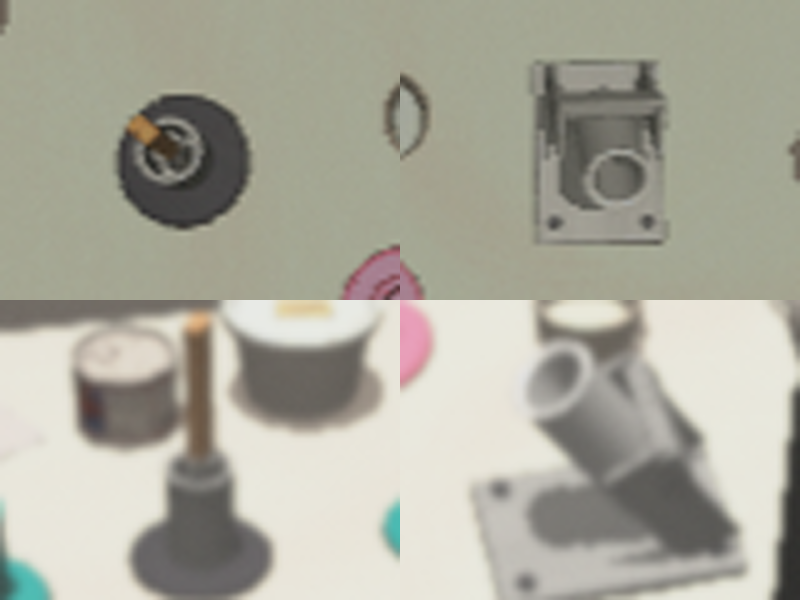

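The crops give these full-image pixels:

| Feature | Top view | Side view |
|---|---|---|
| Pot rim | (208.6,195) | (244.6,168) |
| Handle end | (203.4,191) | (244.6,138.4) |
| Cup mouth | (308,200.6) | (259.4,229.6) |

The cup leans towards the robot. I'll triangulate these points.

```bash
cat >h.py <<'E'
from rig import robot
import cv2,numpy as np
from scipy.spatial.transform import Rotation as R
np.set_printoptions(precision=4,suppress=True)
def cam(n):
    if n=='wrist':
        T=tool();c=robot.camera(n);return c,c['intrinsics'],T@c['mount']
    c=robot.camera(n);return c,c['intrinsics'],c['extrinsics']
def tool():
    o=robot.get_obs();T=np.eye(4);T[:3,:3]=R.from_quat(o['tool_rot']).as_matrix();T[:3,3]=o['position'];return T
def ray(K,E,p):
    d=E[:3,:3]@np.linalg.solve(K,[p[0],p[1],1.]);return E[:3,3],d/np.linalg.norm(d)
def atz(K,E,p,z):
    o,d=ray(K,E,p);return o+d*(z-o[2])/d[2]
def tri(rays):
    A=sum(np.eye(3)-np.outer(d,d) for o,d in rays);b=sum((np.eye(3)-np.outer(d,d))@o for o,d in rays)
    x=np.linalg.solve(A,b);return x,[np.linalg.norm(np.cross(x-o,d)) for o,d in rays]
def proj(K,E,P):
    q=K@(np.linalg.inv(E)@np.append(P,1))[:3];return q[:2]/q[2]
E
python3 - <<'E'
from h import *
_,Kt,Et=cam('top');_,Ks,Es=cam('side')
for n,a,b in [('rim',(208.6,195),(244.6,168)),('foot',(211.6,197),(245.2,185)),('handle',(203.4,191),(244.6,138.4)),('mouth',(308,200.6),(259.4,229.6))]:
    print(n,*tri([ray(Kt,Et,a),ray(Ks,Es,b)]))
print('foot z4',atz(Kt,Et,(211.6,197),.006),atz(Ks,Es,(245.2,185),.006),'rim75',atz(Kt,Et,(208.6,195),.075),'mouth118',atz(Kt,Et,(308,200.6),.118),atz(Ks,Es,(259.4,229.6),.118),'h180',atz(Kt,Et,(203.4,191),.178))
for p in [(531,60),(660,60),(535,243),(664,243),(555,222),(648,222)]:
    print(p,atz(Kt,Et,(265+(p[0]-400)/5,165+p[1]/5),.01))
print(Et[:3,3])
E
```

```text
rim [0.5929 0.1931 0.071 ] [np.float64(0.0007373041080814984), np.float64(0.0007373041080817143)]
foot [0.5929 0.1922 0.0045] [np.float64(0.0009081427035921547), np.float64(0.0009081427035924537)]
handle [0.5948 0.1935 0.1777] [np.float64(0.0014740227342539198), np.float64(0.001474022734253801)]
mouth [ 0.5715 -0.1375  0.1168] [np.float64(0.002340927602524536), np.float64(0.002340927602524665)]
foot z4 [0.5918 0.192  0.006 ] [0.5935 0.1903 0.006 ] rim75 [0.5917 0.1926 0.075 ] mouth118 [ 0.569  -0.1371  0.118 ] [ 0.5736 -0.1388  0.118 ] h180 [0.5932 0.1935 0.178 ]
(531, 60) [ 0.6634 -0.092   0.01  ]
(660, 60) [ 0.6634 -0.1842  0.01  ]
(535, 243) [ 0.5327 -0.0936  0.01  ]
(664, 243) [ 0.5328 -0.1845  0.01  ]
(555, 222) [ 0.5476 -0.1079  0.01  ]
(648, 222) [ 0.5476 -0.1735  0.01  ]
[0.4629 0.0108 1.2923]
```

```bash
cat >>h.py <<'E'
def down(yaw):  # tool z down, tool y at angle yaw+90deg... tool x = (-cos,-sin)
    c,s=np.cos(np.radians(yaw)),np.sin(np.radians(yaw));x=np.array([-c,-s,0]);z=np.array([0,0,-1.]);return np.c_[x,np.cross(z,x),z]
def delta(P,Rt):
    T=tool();d=T[:3,:3].T@(np.array(P)-T[:3,3])*1e3;r=R.from_matrix(T[:3,:3].T@Rt).as_rotvec(degrees=True)
    print('shift',np.round(d,1),'turn',np.round(r,1),'rows',round(np.linalg.norm(d)/41.7,1),round(np.linalg.norm(r)/7.16,1))
E
python3 - <<'E'
from h import *
delta([.575,.193,.31],down(0))
E
```

```text
shift [-486.  -261.7  -62.8] turn [ -0.1  -0.  -18.2] rows 13.3 2.5
```

```bash
python3 -m crank '[-182,-98,-24,0,0,0,0,-182,-98,-24,0,0,0,0,-182,-98,-24,0,0,0,0,-182,-98,-24,0,0,0,0,-182,-98,-24,0,0,0,0]'; python3 -m crank '[-182,-98,-24,0,0,0,0,-182,-98,-24,0,0,0,0,-182,-98,-24,0,0,0,0,-182,-98,-24,0,0,0,0,-182,-98,-24,0,0,0,0]'; python3 -m crank '[-122,-66,-15,0,0,-18,0,-122,-66,-15,0,0,-18,0,-122,-66,-15,0,0,-18,0,-122,-66,-15,0,0,-18,0,-122,-66,-15,0,0,-18,0]'
python3 - <<'E'
from h import *
delta([.575,.193,.31],down(0))
c,K,E=cam('wrist');np.savez('w1.npz',K=K,E=E)
cv2.imwrite('pics/w1.png',c['pixels'][:,:,::-1])
E
```

```text
time: 0.67
position: [0.3383, 0.4423, 0.2717]
tool_rot: [0.158, 0.987, -0.0, 0.0]
ft_force: [2.0, 1.0, 0.1]
grip_width: 0.0869
grip_force: 0.0
time: 1.08
position: [0.4808, 0.292, 0.2959]
tool_rot: [0.158, 0.987, 0.0, 0.0]
ft_force: [0.9, 1.6, 0.1]
grip_width: 0.087
grip_force: 0.0
time: 1.5
position: [0.5785, 0.1895, 0.3108]
tool_rot: [0.005, 1.0, -0.0, 0.002]
ft_force: [0.4, 0.2, -0.5]
grip_width: 0.087
grip_force: 0.0
shift [3.6 3.5 0.8] turn [-0.   0.2 -0.6] rows 0.1 0.1
```

View pics/w1.png

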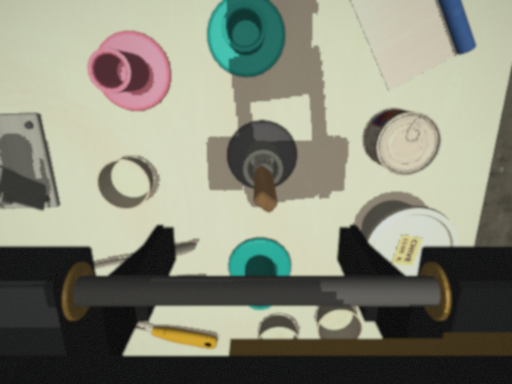

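The wrist view shows the pot foot at about (262,155), the handle end at about (265,202) and the jaws either side of it, lower in the image. I'll zoom in for the handle's yaw.

```bash
python3 - <<'E'
import cv2
s=cv2.imread('pics/w1.png')
cv2.imwrite('pics/w1z.png',cv2.resize(s[150:225,220:320],None,fx=8,fy=8,interpolation=cv2.INTER_CUBIC))
E
```

```text
(no output)
```

View pics/w1z.png

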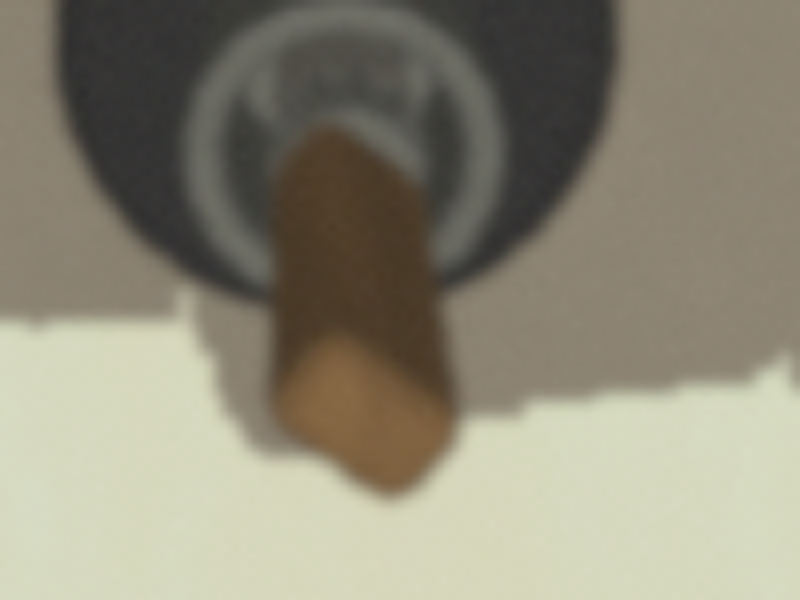

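The end face has corners at about (335,330), (455,425), (390,497) and (275,410) in the crop. The long side therefore runs about 38° in the image.

```bash
python3 - <<'E'
from h import *
w=np.load('w1.npz');K,E=w['K'],w['E']
f=lambda p,z:atz(K,E,(220+(p[0]+.5)/8-.5,150+(p[1]+.5)/8-.5),z)
c=[f(p,.18) for p in [(335,330),(455,425),(390,497),(275,410)]]
print(np.array(c),np.mean(c,0))
for a,b in [(0,1),(3,2),(3,0),(2,1)]:
    v=c[b]-c[a];print(np.linalg.norm(v)*1e3,np.degrees(np.arctan2(v[1],v[0])))
print('rim',f((345,150),.075))
E
```

```text
[[0.5843 0.1941 0.18  ]
 [0.595  0.2068 0.18  ]
 [0.6031 0.1999 0.18  ]
 [0.5932 0.1878 0.18  ]] [0.5939 0.1972 0.18  ]
16.553541590553174 49.76258223057806
15.72135486164086 50.61375197002964
10.895235901644533 144.26782921819805
10.62805039955308 139.88066424213972
rim [0.5925 0.197  0.075 ]
```

```bash
python3 - <<'E'
from h import *
print(robot.get_obs()['q'])
delta([.5935,.1965,.25],down(50)); delta([.5935,.1965,.151],down(50))
E
```

```text
[ 0.1367  0.4399  1.4037  0.0005  1.2981 -1.4261]
shift [-17.3   5.2  60.3] turn [  0.    0.  -50.5] rows 1.5 7.0
shift [-17.3   5.1 159.3] turn [  0.    0.  -50.5] rows 3.8 7.0
```

```bash
python3 -m crank '[-17,5,20,0,0,-7,0,-17,5,40,0,0,-14,0,-17,5,60,0,0,-21,0,-17,5,60,0,0,-28,0,-17,5,60,0,0,-35,0]' 40; python3 -m crank '[0,0,0,0,0,-7,0,0,0,0,0,0,-14,0,0,0,0,0,0,-15.5,0,0,0,10,0,0,-15.5,0,0,0,20,0,0,-15.5,0]' 40
python3 - <<'E'
from h import *
delta([.5935,.1965,.151],down(50));print(tool()[:3,3])
c,K,E=cam('wrist');np.savez('w2.npz',K=K,E=E)
cv2.imwrite('pics/w2.png',c['pixels'][:,:,::-1])
E
```

```text
time: 1.97
position: [0.589, 0.1996, 0.2482]
tool_rot: [-0.302, 0.953, 0.001, -0.003]
ft_force: [0.4, 0.9, 0.6]
grip_width: 0.0871
grip_force: 0.0
time: 2.38
position: [0.5909, 0.1995, 0.2302]
tool_rot: [-0.425, 0.905, 0.0, 0.0]
ft_force: [-0.4, -0.4, -0.6]
grip_width: 0.087
grip_force: 0.0
shift [ 0.7 -3.9 79.2] turn [0.  0.  0.3] rows 1.9 0.0
[0.5909 0.1995 0.2302]
```

View pics/w2.png

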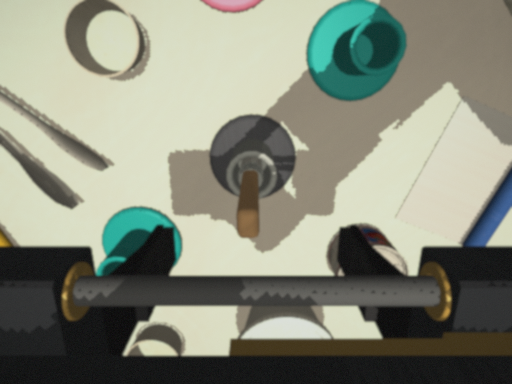

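The handle's narrow side now faces across the jaws. Its end is at about (248,225), slightly left of the jaw centre, and the rim is at about (251,172).

```bash
python3 - <<'E'
from h import *
w=np.load('w2.npz');K,E=w['K'],w['E']
p=atz(K,E,(248,225),.18);print(p,atz(K,E,(251,172),.075))
delta([p[0],p[1],.151],down(50))
E
```

```text
[0.5949 0.197  0.18  ] [0.5916 0.1938 0.075 ]
shift [-2.3 -5.7 76.3] turn [ 0.2 -0.2  0.3] rows 1.8 0.1
```

```bash
python3 -m crank '[-1.5,-5,20,0,0,0,0,-1.5,-5,40,0,0,0,0,-1.5,-5,60,0,0,0,0,-1.5,-5,76,0,0,0,0,-1.5,-5,76,0,0,0,0]' 40; python3 -m crank '[0,0,0,0,0,0,120,0,0,0,0,0,0,160,0,0,0,0,0,0,200,0,0,0,0,0,0,255,0,0,0,0,0,0,255]' 40; python3 -m crank '[0,0,0,0,0,0,255,0,0,0,0,0,0,255,0,0,0,0,0,0,255,0,0,0,0,0,0,255,0,0,0,0,0,0,255]' 40
```

```text
time: 2.85
position: [0.5932, 0.1958, 0.15]
tool_rot: [-0.425, 0.905, 0.002, -0.005]
ft_force: [0.3, 0.0, -0.5]
grip_width: 0.087
grip_force: 0.0
time: 3.27
position: [0.5974, 0.196, 0.1557]
tool_rot: [-0.425, 0.905, -0.0, 0.001]
ft_force: [0.6, 0.1, -0.4]
grip_width: 0.0614
grip_force: 0.0
time: 3.68
position: [0.5969, 0.1958, 0.1546]
tool_rot: [-0.425, 0.905, 0.0, 0.0]
ft_force: [-0.1, 0.4, 0.2]
grip_width: 0.0281
grip_force: 0.0
```

```bash
python3 -m crank '[0,0,0,0,0,0,255,0,0,0,0,0,0,255,0,0,0,0,0,0,255,0,0,0,0,0,0,255,0,0,0,0,0,0,255]' 40;  python3 -m crank '[0,0,0,0,0,0,255,0,0,-5,0,0,0,255,0,0,-15,0,0,0,255,0,0,-30,0,0,0,255,0,0,-30,0,0,0,255]' 40
```

```text
time: 4.1
position: [0.5968, 0.1959, 0.1545]
tool_rot: [-0.425, 0.905, 0.0, -0.0]
ft_force: [0.8, 0.2, -0.7]
grip_width: 0.0139
grip_force: 40.0
time: 4.52
position: [0.5989, 0.1962, 0.188]
tool_rot: [-0.425, 0.905, -0.001, 0.003]
ft_force: [-0.4, 0.5, 0.5]
grip_width: 0.0137
grip_force: 40.0
```

```bash
python3 -m crank '[0,0,-40,0,0,0,255,0,0,-80,0,0,0,255,0,0,-115,0,0,0,255,0,0,-115,0,0,0,255,0,0,-115,0,0,0,255]' 40
cat >>h.py <<'E'
def lean(yaw,t=32,side=0): return R.from_euler('x',side,degrees=True).as_matrix()@R.from_euler('y',-t,degrees=True).as_matrix()@down(yaw)
E
python3 - <<'E'
from h import *
M=np.array([.5695,-.138,.118]);a=-lean(0)[:,2];print(a,robot.get_obs()['q'])
T=tool();print(T[:3,3])
delta([.48,-.138,.31],down(50));delta([.48,-.138,.31],lean(0))
c,K,E=cam('wrist');cv2.imwrite('pics/w3.png',c['pixels'][:,:,::-1])
for z in [.144,.1,.07]:print(proj(K,E,(T@[0,0,z,1])[:3]))
E
```

```text
time: 4.93
position: [0.5982, 0.1961, 0.3027]
tool_rot: [-0.425, 0.905, -0.001, 0.003]
ft_force: [-0.2, 0.2, -1.8]
grip_width: 0.0138
grip_force: 40.0
[-0.5299 -0.      0.848 ] [ 0.1395  0.4772  1.3606 -0.      1.297  -2.3091]
[0.5982 0.1961 0.3027]
shift [ 332.5 -122.5   -8.4] turn [-0.3  0.3  0.3] rows 8.5 0.1
shift [ 332.5 -122.5   -8.4] turn [ 13.9 -29.5  49. ] rows 8.5 8.2
[255.6825 179.8663]
[255.6675 196.7055]
[255.6541 211.8394]
```

View pics/w3.png

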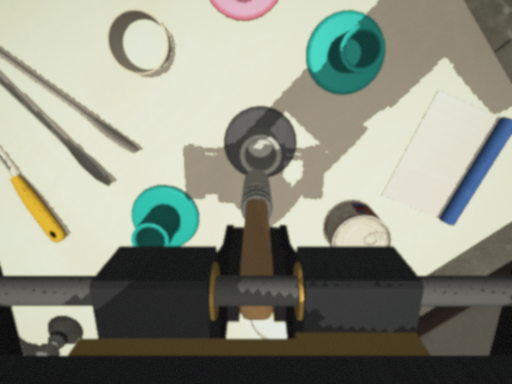

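The handle and ferrule run straight down the tool axis, with the head end near (257,172), so the grip is true. Now I'll carry the brush to the cup and lean it.

```bash
python3 -m crank '[37,-13,-1,1.6,-3.3,5.5,255,74,-27,-2,3.2,-6.6,11,255,111,-40,-3,4.8,-10,16.5,255,148,-54,-4,6.4,-13.3,22,255,180,-66,-5,8,-16.6,27.5,255]' 40
python3 - <<'E'
from h import *
delta([.478,-.138,.31],lean(0));print(robot.get_obs()['q'])
E
```

```text
time: 5.4
position: [0.5299, 0.0138, 0.3022]
tool_rot: [-0.191, 0.969, -0.001, 0.157]
ft_force: [0.5, -0.2, -1.9]
grip_width: 0.0135
grip_force: 40.0
shift [  99.3 -122.1  -32.1] turn [  6.  -13.4  21.2] rows 3.9 3.6
[-0.2581  0.2264  1.8122  0.1836  0.8243 -2.3234]
```

```bash
python3 -m crank '[25,-30,-8,1.5,-3.4,5.3,255,50,-61,-16,3,-6.7,10.6,255,75,-92,-24,4.5,-10,16,255,99,-122,-32,6,-13.4,21.2,255,99,-122,-32,6,-13.4,21.2,255]' 40;python3 -m crank '[0,0,0,0,0,0,255,0,0,0,0,0,0,255,0,0,0,0,0,0,255,0,0,0,0,0,0,255,0,0,0,0,0,0,255]' 40
python3 - <<'E'
from h import *
T=tool();print(T[:3,3],T[:3,2],(T@[0,0,.1445,1])[:3])
delta([.478,-.138,.31],lean(0))
r=lambda im,x,y,w,h,k:cv2.resize(im[y:y+h,x:x+w],None,fx=k,fy=k,interpolation=cv2.INTER_CUBIC)
c,K,E=cam('wrist');np.savez('w4.npz',K=K,E=E,T=T);w=c['pixels'][:,:,::-1]
cv2.imwrite('pics/w4full.png',w)
s=cam('side');t=cam('top')
np.savez('st.npz',Ks=s[1],Es=s[2],Kt=t[1],Et=t[2])
M=np.array([.5695,-.138,.118])
for n,k in [('w',(0,K,E)),('s',s),('t',t)]:print(n,'mouth',proj(k[1],k[2],M),'tip',proj(k[1],k[2],(T@[0,0,.1445,1])[:3]))
cv2.imwrite('pics/w4.png',np.vstack([np.hstack([r(s[0]['pixels'][:,:,::-1],219,169,100,75,4),r(t[0]['pixels'][:,:,::-1],255,160,100,75,4)]),np.hstack([r(w,156,80,200,150,2),r(w,106,0,200,150,2)])]))
E
```

```text
time: 5.82
position: [0.478, -0.1435, 0.3102]
tool_rot: [0.005, 0.961, -0.002, 0.276]
ft_force: [-0.5, 0.4, -1.2]
grip_width: 0.0138
grip_force: 40.0
time: 6.23
position: [0.4822, -0.1347, 0.3122]
tool_rot: [-0.004, 0.961, 0.0, 0.277]
ft_force: [0.6, 0.4, -0.9]
grip_width: 0.0137
grip_force: 40.0
[ 0.4822 -0.1347  0.3122] [ 0.532   0.0032 -0.8467] [ 0.5591 -0.1342  0.1898]
shift [ 4.8 -3.3 -0.4] turn [0.2 0.1 0.5] rows 0.1 0.1
w mouth [251.9833 134.8079] tip [255.5421 180.5675]
s mouth [257.6799 229.6135] tip [252.8656 206.6244]
t mouth [308.2686 200.46  ] tip [310.0391 201.7262]
```

View pics/w4.png

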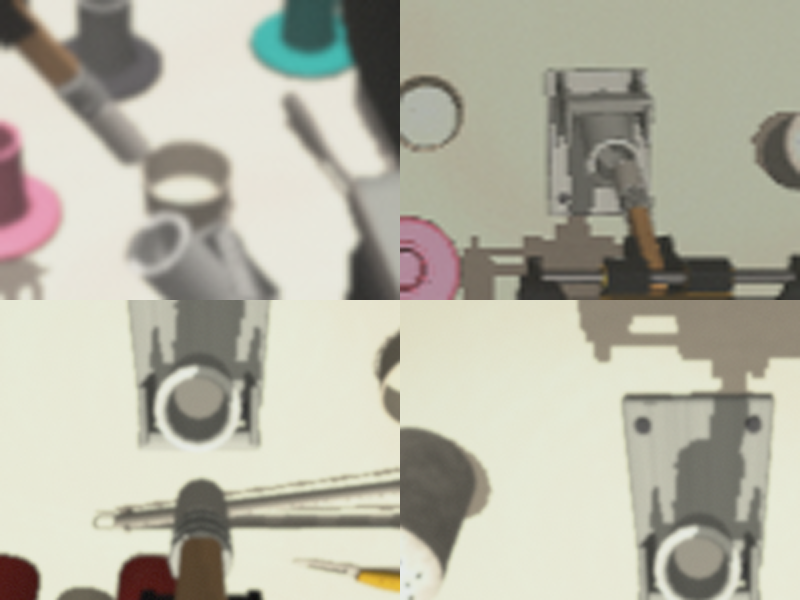

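The wrist view puts the cup mouth at about (255,135), with the plate visible inside it. The brush head is at column ≈256.5, against 255.5 for the tool axis. In the side view the brush is parallel to the bore. Next is the remaining offset.

```bash
python3 - <<'E'
from h import *
w=np.load('w4.npz');K,E,T=w['K'],w['E'],w['T'];st=np.load('st.npz')
Mw=atz(K,E,(255,135),.118);print('Mw',Mw)
M,res=tri([ray(K,E,(255,135)),ray(st['Ks'],st['Es'],(258.8,229.7)),ray(st['Kt'],st['Et'],(308,200.6))]);print(M,res)
for m in (Mw,M): print('mouth in tool mm',(np.linalg.inv(T)@np.append(m,1))[:3]*1e3)
g=(np.linalg.inv(T@np.eye(4)))
print('tip off y', (256.5-255.5)/337*290)
P=[.4822,-.1347,.3122];print(tool()[:3,3])
E
```

```text
Mw [ 0.5697 -0.1349  0.118 ]
[ 0.571  -0.1363  0.1162] [np.float64(0.001489329932804907), np.float64(0.001623135632493287), np.float64(0.002022563394120401)]
mouth in tool mm [ 29.2435  -0.632  210.9762]
mouth in tool mm [ 29.1813  -2.1002 213.1814]
tip off y 0.8605341246290802
[ 0.4821 -0.1354  0.3125]
```

```bash
python3 -m crank '[15,-1,10,0,0,0,255,29,-2,20,0,0,0,255,29,-2,40,0,0,0,255,29,-2,45,0,0,0,255,29,-2,45,0,0,0,255]' 40;python3 -m crank '[0,0,0,0,0,0,255,0,0,0,0,0,0,255,0,0,0,0,0,0,255,0,0,0,0,0,0,255,0,0,0,0,0,0,255]' 40
python3 - <<'E'
from h import *
T=tool();print(T[:3,3],T[:3,2],robot.get_obs()['ft_force'])
r=lambda im,x,y,w,h,k:cv2.resize(im[y:y+h,x:x+w],None,fx=k,fy=k,interpolation=cv2.INTER_CUBIC)
c,K,E=cam('wrist');np.savez('w5.npz',K=K,E=E,T=T);w=c['pixels'][:,:,::-1]
s=cam('side')
print(proj(K,E,(T@[0,0,.1445,1])[:3]),proj(K,E,(T@[0,0,.1665,1])[:3]),proj(s[1],s[2],(T@[0,0,.1445,1])[:3]))
cv2.imwrite('pics/w5.png',np.hstack([r(s[0]['pixels'][:,:,::-1],224,169,80,120,5),r(w,206,120,100,150,4)]))
E
```

```text
time: 6.8
position: [0.4851, -0.136, 0.2632]
tool_rot: [-0.001, 0.962, -0.001, 0.272]
ft_force: [-0.4, -0.1, 0.1]
grip_width: 0.0139
grip_force: 40.0
time: 7.22
position: [0.4845, -0.1366, 0.2644]
tool_rot: [-0.001, 0.962, -0.002, 0.273]
ft_force: [0.8, -0.5, -1.5]
grip_width: 0.0137
grip_force: 40.0
[ 0.4845 -0.1366  0.2644] [ 0.5255 -0.0032 -0.8508] [ 0.8488 -0.5196 -1.4617]
[255.5408 180.562 ] [255.5649 173.8148] [253.8553 222.7388]
```

View pics/w5.png

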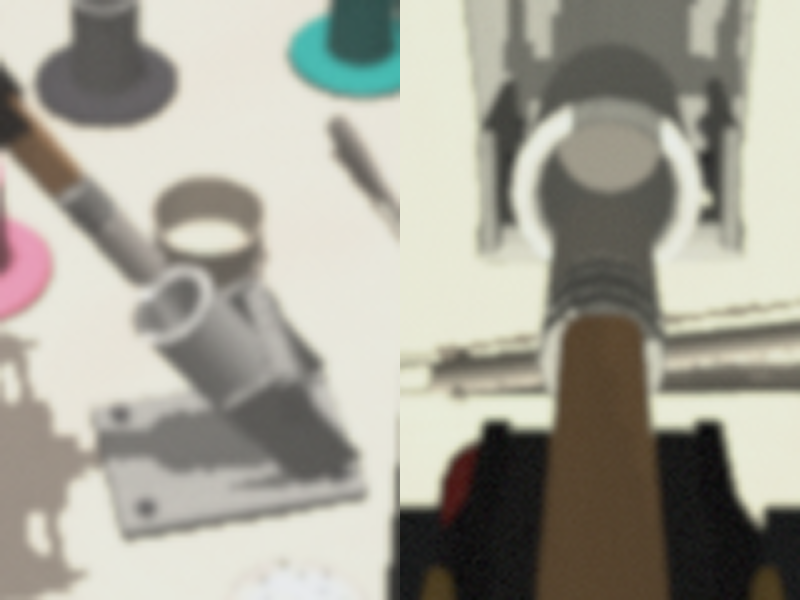

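The wrist tile shows the mouth centred at about (257.5,167) and the head at about column 257, so they match sideways. The tool axis seems to pass a few mm to the tool's −x side of the mouth centre, so I'll put numbers on that.

```bash
python3 - <<'E'
from h import *
w=np.load('w5.npz');K,E,T=w['K'],w['E'],w['T']
for m in ([.5697,-.1349,.118],[.571,-.1363,.1162]): 
    p=(np.linalg.inv(T)@np.append(m,1))[:3];print('mouth in tool mm',p*1e3,proj(K,E,m))
# rays with mouth pixel at several axial depths in tool frame
I=np.linalg.inv(T)
for px in [(257.5,167),(257.5,164),(257.5,170)]:
    o,d=ray(K,E,px);o=(I@np.append(o,1))[:3];d=I[:3,:3]@d
    for z in (.155,.165): print(px,z,(o+d*(z-o[2])/d[2])*1e3)
# predicted ellipse of rim for bore centred at tool axis offset
for x in (0,5,9):
  P=[proj(K,E,(T@[x/1e3+.023*np.cos(t),.023*np.sin(t),.157,1])[:3]) for t in np.linspace(0,6.28,60)]
  P=np.array(P);print(x,'tile rows',(P[:,1].min()-120)*4,(P[:,1].max()-120)*4,'cols',400+(P[:,0].min()-206)*4,400+(P[:,0].max()-206)*4)
E
```

```text
mouth in tool mm [  4.45     2.2696 169.3292] [257.9924 168.4273]
mouth in tool mm [  4.2932   0.8763 171.5483] [256.5004 167.9955]
(257.5, 167) 0.155 [  9.4823   1.7338 155.    ]
(257.5, 167) 0.165 [  6.9313   1.784  165.    ]
(257.5, 164) 0.155 [ 12.2302   1.7284 155.    ]
(257.5, 164) 0.165 [  9.7736   1.7785 165.    ]
(257.5, 170) 0.155 [  6.7191   1.7392 155.    ]
(257.5, 170) 0.165 [  4.0733   1.7896 165.    ]
0 tile rows 126.4626459070895 321.88657085805744 cols 496.725743183325 699.7155634806948
5 tile rows 104.1066271800305 301.47500249148607 cols 496.2273811712581 700.2234282772974
9 tile rows 86.05773764409707 285.0026487155766 cols 495.8251199239028 700.6333596458844
```

```bash
python3 - <<'E'
from h import *
w=np.load('w4.npz');K,E,T=w['K'],w['E'],w['T'];im=cv2.imread('pics/w4full.png',0)
print('col256 rows150-200',im[150:200,254:259].mean(1).astype(int))
print('row175',im[175,238:276]);print('row182',im[182,238:276])
def sil(x0,y0,z,r=.011):
    P=np.array([proj(K,E,(T@[x0+r*np.cos(t),y0+r*np.sin(t),z,1])[:3]) for t in np.linspace(0,6.28,90)]);return P[:,1].min(),P[:,0].min(),P[:,0].max()
for x in (0,.003,.005): print(x,sil(x,0,.1445))
E
```

```text
col256 rows150-200 [133 172 208 225 231 232 230 230 229 229 230 230 230 230 230 230 230 227
 213 171 121  94  88  87  88  88  88  88  88  88  87  88  91  91  86  79
  78  80  75  69  70  77  80  75  74  86 100 104  96  82]
row175 [230 230 230 230 230 227 218 189 141 106  92  87  88  88  88  89  88  88
  89  89  87  88  90  88  86  88  89  99 123 157 183 193 197 197 199 199
 199 201]
row182 [182 188 190 195 193 168 125  95  88  86  87  87  87  90  89  91  90  92
  93  91  90  90  88  87  87  86  88  86  87  86  89  97 105 107 111 113
 116 119]
0 (np.float64(168.3139054696907), np.float64(242.8995658563017), np.float64(268.1836830810524))
0.003 (np.float64(164.92326257096005), np.float64(242.8611335519037), np.float64(268.22342799813043))
0.005 (np.float64(162.65102950856976), np.float64(242.8353797067672), np.float64(268.2500614332357))
```

The head sits within 1 mm of the tool axis. I'll correct by x +5 and y +1, then start into the bore.

```bash
python3 -m crank '[3,1,0,0,0,0,255,5,1,0,0,0,0,255,5,1,6,0,0,0,255,5,1,12,0,0,0,255,5,1,18,0,0,0,255]' 40;python3 -m crank '[0,0,6,0,0,0,255,0,0,12,0,0,0,255,0,0,18,0,0,0,255,0,0,24,0,0,0,255,0,0,24,0,0,0,255]' 40
cat > f.py <<'E'
from h import *
o=robot.get_obs();T=tool();F=T[:3,:3].T@o['ft_force'];m=T[:3,:3].T@o['moment'];I=np.linalg.inv(T)
print('F tool',F,'mom',m,'mouth z from tip',((I@[.5703,-.1355,.1172,1])[:3]*1e3-[-1,.7,144.5]),T[:3,3])
E
python3 f.py
```

```text
time: 7.73
position: [0.4931, -0.1338, 0.25]
tool_rot: [0.001, 0.963, -0.003, 0.269]
ft_force: [-0.4, -0.3, -1.9]
grip_width: 0.0137
grip_force: 40.0
time: 8.15
position: [0.5077, -0.1326, 0.2325]
tool_rot: [0.002, 0.965, -0.004, 0.264]
ft_force: [-1.7, -2.5, -4.6]
grip_width: 0.014
grip_force: 40.0
F tool [ 3.7517 -2.4582  3.1054] mom [0.6807 1.2025 0.0228] mouth z from tip [  5.8712  -2.5294 -13.4199] [ 0.5077 -0.1326  0.2325]
```

```bash
python3 -m crank '[0,0,0,0,0,0,255,0,0,0,0,0,0,255,0,0,0,0,0,0,255,0,0,0,0,0,0,255,0,0,0,0,0,0,255]' 40|sed -n 1,4p;python3 f.py
python3 - <<'E'
from h import *
delta(tool()[:3,3],lean(0))
r=lambda im,x,y,w,h,k:cv2.resize(im[y:y+h,x:x+w],None,fx=k,fy=k,interpolation=cv2.INTER_CUBIC)
T=tool();c,K,E=cam('wrist');np.savez('w6.npz',K=K,E=E,T=T);w=c['pixels'][:,:,::-1]
s=cam('side')
cv2.imwrite('pics/w6.png',np.hstack([r(s[0]['pixels'][:,:,::-1],224,169,80,120,5),r(w,206,120,100,150,4)]))
E
```

```text
time: 8.57
position: [0.5072, -0.1324, 0.2335]
tool_rot: [0.002, 0.964, -0.004, 0.265]
ft_force: [-2.4, -2.7, -7.2]
F tool [ 5.7634 -2.6432  4.9826] mom [1.0655 1.907  0.0289] mouth z from tip [  6.0868  -2.7047 -12.2443] [ 0.5072 -0.1324  0.2335]
shift [0. 0. 0.] turn [-0.5 -1.3 -0.1] rows 0.0 0.2
```

View pics/w6.png

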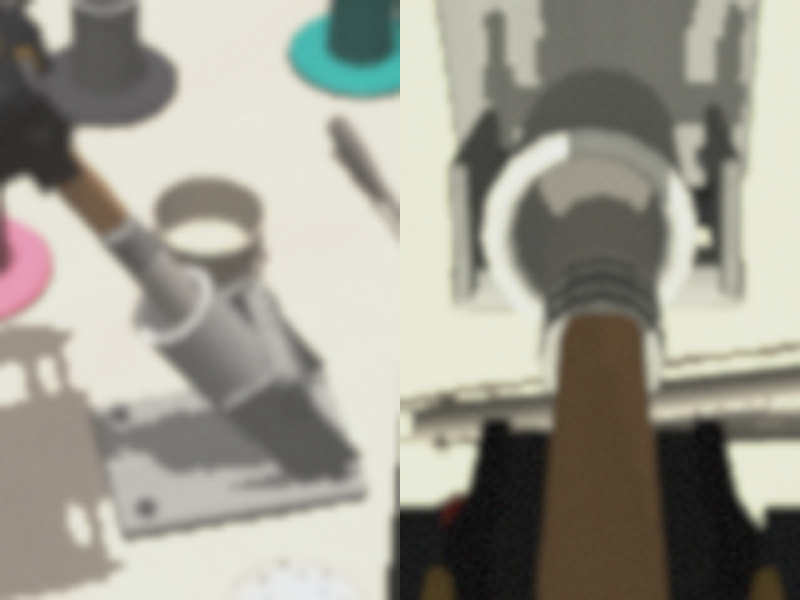

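The head is inside the bore but rides the lower-left wall. In the tile the rim centre is at column ≈590 and the head at ≈608. The tool is also leaning 1.3° short. I'll compute the correction onto the bore axis.

```bash
python3 - <<'E'
from h import *
L=lean(0)
for M in ([.5703,-.1355,.1172],[.568,-.138,.118],[.5697,-.1349,.118]):
    P=np.array(M)+L@np.array([.001,-.0007,-.1325]);delta(P,L)
w=np.load('w6.npz');K,E,T=w['K'],w['E'],w['T']
I=np.linalg.inv(T);px=(206+190/4,120+228/4)
o,d=ray(K,E,px);o=(I@np.append(o,1))[:3];d=I[:3,:3]@d
for z in (.125,.132,.14): print(px,z,(o+d*(z-o[2])/d[2])*1e3, T[:3,:3]@((o+d*(z-o[2])/d[2]))+T[:3,3])
E
```

```text
shift [ 9.1 -3.8 -0.2] turn [-0.5 -1.3 -0.1] rows 0.2 0.2
shift [10.7 -6.3 -2. ] turn [-0.5 -1.3 -0.1] rows 0.3 0.2
shift [ 9.2 -3.2 -1.2] turn [-0.5 -1.3 -0.1] rows 0.2 0.2
(253.5, 177.0) 0.125 [  8.8045  -1.6298 125.    ] [ 0.5634 -0.1351  0.1215]
(253.5, 177.0) 0.132 [  6.7961  -1.6808 132.    ] [ 0.5687 -0.1352  0.1165]
(253.5, 177.0) 0.14 [  4.5007  -1.739  140.    ] [ 0.5748 -0.1353  0.1108]
```

```bash
python3 -m crank '[2,-1,0,-0.1,-0.3,0,255,4,-2,0,-0.2,-0.6,0,255,6,-2.5,0,-0.3,-0.9,0,255,8,-3,0,-0.5,-1.3,0,255,8,-3,0,-0.5,-1.3,0,255]' 40|sed -n 1p;python3 f.py; python3 -m crank '[0,0,0,0,0,0,255,0,0,0,0,0,0,255,0,0,0,0,0,0,255,0,0,0,0,0,0,255,0,0,0,0,0,0,255]' 40|sed -n 1p;python3 f.py
```

```text
time: 9.08
F tool [ 6.6031 -4.8187  2.1224] mom [1.2426 2.1361 0.0052] mouth z from tip [ 8.903  -3.0758 -7.4717] [ 0.5063 -0.1324  0.2386]
time: 9.5
F tool [ 5.952  -4.8362  2.2889] mom [ 1.2194  2.1996 -0.0168] mouth z from tip [ 8.8651 -3.1228 -7.459 ] [ 0.5063 -0.1324  0.2386]
```

```bash
python3 - <<'E'
from h import *
o=robot.get_obs();print(o['q'],o['joint_torque'],o['tool_rot'],tool()[:3,2]);delta(tool()[:3,3],lean(0))
E
```

```text
[-0.6402  0.2967  2.0597  0.7751  0.4495 -2.854 ] [  2.9977 -30.6801 -14.9639   2.0533   0.4311  -0.0088] [ 0.0039  0.9634 -0.0017  0.2679] [ 0.5162 -0.0054 -0.8564]
shift [0. 0. 0.] turn [-0.3 -0.9 -0.4] rows 0.0 0.1
```

Joint 6 has hit its limit (−2.854), which explains the odd drift. I'll back out and roll about the tool axis to free it. The brush is round, so its roll doesn't matter.

```bash
python3 -m crank '[0,0,-10,0,0,5,255,0,0,-20,0,0,12,255,0,0,-30,0,0,19,255,0,0,-40,0,0,26,255,0,0,-40,0,0,33,255]' 40|sed -n 1p;python3 f.py; python3 -m crank '[0,0,0,0,0,7,255,0,0,0,0,0,14,255,0,0,0,0,0,21,255,0,0,0,0,0,21,255,0,0,0,0,0,21,255]' 40|sed -n 1p;python3 f.py;  python3 - <<'E'
from h import *
o=robot.get_obs();print(o['q'])
L=lean(-50);P=np.array([.5703,-.1355,.1172])+L@np.array([0,0,-.1695]);delta(P,L)
E
```

```text
time: 9.92
F tool [0.9246 0.006  0.6541] mom [0.273  0.3085 0.002 ] mouth z from tip [ 8.9682 -9.8649 34.2831] [ 0.4871 -0.1316  0.2759]
time: 10.33
F tool [-0.0335 -1.6797  1.3301] mom [ 0.4524  0.3103 -0.0442] mouth z from tip [  4.179  -10.7045  32.8694] [ 0.4869 -0.1316  0.274 ]
[-0.6738  0.2013  2.0559  0.672   0.5411 -1.8213]
shift [  4.  -12.2   7.9] turn [-0.7 -0.3 -4.2] rows 0.4 0.6
```

```bash
python3 -m crank '[1,-3,2,-0.2,-0.1,0,255,2,-6,4,-0.4,-0.2,0,255,4,-9,6,-0.6,-0.3,0,255,5,-12.5,8,-0.7,-0.3,0,255,5,-12.5,8,-0.7,-0.3,0,255]' 40|sed -n 1p; python3 -m crank '[0,0,0,0,0,0,255,0,0,0,0,0,0,255,0,0,0,0,0,0,255,0,0,0,0,0,0,255,0,0,0,0,0,0,255]' 40|sed -n 1p;python3 f.py;  python3 - <<'E'
from h import *
o=robot.get_obs();print(o['q'])
L=lean(-46);P=np.array([.5703,-.1355,.1172])+L@np.array([.001,-.0007,-.1695]);delta(P,L)
E
```

```text
time: 10.75
time: 11.17
F tool [ 0.3256 -0.6694  0.8786] mom [ 0.3792  0.2953 -0.0762] mouth z from tip [-0.4841  1.1631 24.4288] [ 0.4791 -0.1351  0.2594]
[-0.7021  0.2231  2.0953  0.773   0.5081 -1.9505]
shift [-0.6  0.5 -0.6] turn [-0.2 -0.  -8.4] rows 0.0 1.2
```

```bash
python3 -m crank '[-0.5,0.5,6,0,0,0,255,-0.5,0.5,13,0,0,0,255,-0.5,0.5,20,0,0,0,255,-0.5,0.5,26,0,0,0,255,-0.5,0.5,32,0,0,0,255]' 40|sed -n 1p; python3 f.py; python3 -m crank '[0,0,4,0,0,0,255,0,0,8,0,0,0,255,0,0,12,0,0,0,255,0,0,16,0,0,0,255,0,0,16,0,0,0,255]' 40|sed -n 1p;python3 f.py;  python3 - <<'E'
from h import *
o=robot.get_obs();print(o['q'])
L=lean(-37);delta(tool()[:3,3],L)
E
```

```text
time: 11.58
F tool [-0.9556  0.2845  0.5513] mom [ 0.2983  0.0723 -0.028 ] mouth z from tip [-0.294   1.1471 -8.6441] [ 0.4968 -0.1353  0.2315]
time: 12.0
F tool [-0.1815 -0.4561  0.6847] mom [ 0.3713  0.0712 -0.0674] mouth z from tip [ -0.1447   1.0855 -24.3012] [ 0.5051 -0.1354  0.2182]
[-0.6562  0.3419  2.0909  0.9371  0.4091 -2.0957]
shift [0. 0. 0.] turn [ -0.2  -0.1 -17.4] rows 0.0 2.4
```

```bash
python3 -m crank '[0,0.5,4,0,0,0,255,0,0.5,8,0,0,0,255,0,0.5,12,0,0,0,255,0,0.5,16,0,0,0,255,0,0.5,18,0,0,0,255]' 40|sed -n 1p; python3 f.py; python3 -m crank '[0,0,0.6,0,0,0,255,0,0,1.2,0,0,0,255,0,0,1.8,0,0,0,255,0,0,2.4,0,0,0,255,0,0,3,0,0,0,255]' 40|sed -n 1p;python3 f.py;  python3 - <<'E'
from h import *
o=robot.get_obs();print(o['q'])
E
```

```text
time: 12.42
F tool [ 0.9442 -0.6027  1.6743] mom [0.4088 0.2031 0.0238] mouth z from tip [ -0.2627   0.5685 -42.2107] [ 0.5149 -0.1351  0.2032]
time: 12.83
F tool [ 0.5877 -0.2643  0.6764] mom [ 0.4047  0.1719 -0.0319] mouth z from tip [ -0.2032   0.4736 -44.6455] [ 0.5162 -0.1351  0.2012]
[-0.6375  0.3905  2.0852  1.0228  0.3751 -2.173 ]
```

```bash
python3 -m crank '[0,0,1,0,0,0,255,0,0,2,0,0,0,255,0,0,3,0,0,0,255,0,0,4,0,0,0,255,0,0,5,0,0,0,255]' 40|sed -n 1p; python3 f.py; python3 -m crank '[0,0,0.8,0,0,0,255,0,0,1.6,0,0,0,255,0,0,2.4,0,0,0,255,0,0,3.2,0,0,0,255,0,0,4,0,0,0,255]' 40|sed -n 1p;python3 f.py
```

```text
time: 13.25
F tool [ 0.0794 -0.6154  0.7186] mom [ 0.3875  0.2252 -0.0701] mouth z from tip [ -0.1989   0.4574 -49.7855] [ 0.519  -0.1351  0.1968]
time: 13.67
F tool [-0.0498  0.2062  0.6737] mom [ 0.4239  0.2523 -0.0027] mouth z from tip [ -0.1737   0.495  -53.7667] [ 0.521  -0.1351  0.1934]
```

```bash
python3 -m crank '[0,0,0.8,0,0,0,255,0,0,1.6,0,0,0,255,0,0,2.4,0,0,0,255,0,0,3.2,0,0,0,255,0,0,4,0,0,0,255]' 40|sed -n 1p; python3 f.py
```

```text
time: 14.08
F tool [-0.4191 -0.4148 -0.1224] mom [ 0.3754  0.2576 -0.0292] mouth z from tip [ -0.1686   0.4832 -57.7634] [ 0.5232 -0.1351  0.19  ]
```

```bash
python3 -m crank '[0,0,0.6,0,0,0,255,0,0,1.2,0,0,0,255,0,0,1.8,0,0,0,255,0,0,2.4,0,0,0,255,0,0,3,0,0,0,255]' 40|sed -n 1p; python3 f.py
```

```text
time: 14.5
F tool [ 0.7031 -0.124  -3.2564] mom [ 0.4697  0.2939 -0.0472] mouth z from tip [ -0.2045   0.4574 -60.5346] [ 0.5246 -0.1351  0.1877]
```

```bash
python3 -m crank '[0,0,0.6,0,0,0,255,0,0,1.2,0,0,0,255,0,0,1.8,0,0,0,255,0,0,2.4,0,0,0,255,0,0,3,0,0,0,255]' 40|sed -n 1p; python3 f.py
```

```text
time: 14.92
F tool [ 1.3057 -0.5907 -5.1521] mom [ 0.3685  0.3185 -0.0455] mouth z from tip [ -0.2224   0.4597 -63.6803] [ 0.5263 -0.1351  0.185 ]
```

```bash
python3 -m crank '[0,0,1,0,0,0,255,0,0,2,0,0,0,255,0,0,3,0,0,0,255,0,0,4,0,0,0,255,0,0,5,0,0,0,255]' 40|sed -n 1p; python3 f.py
```

```text
time: 15.33
F tool [ 1.1394 -0.2732 -7.4139] mom [ 0.3591  0.3341 -0.0209] mouth z from tip [ -0.2121   0.4072 -68.7051] [ 0.529  -0.1351  0.1807]
```

```bash
python3 -m crank '[0,0,0.4,0,0,0,255,0,0,0.8,0,0,0,255,0,0,1.2,0,0,0,255,0,0,1.6,0,0,0,255,0,0,2,0,0,0,255]' 40|sed -n 1p; python3 f.py
```

```text
time: 15.75
F tool [ -0.0264   0.192  -12.0953] mom [ 0.3158  0.3644 -0.0227] mouth z from tip [ -0.2613   0.3871 -70.578 ] [ 0.5299 -0.135   0.1791]
```

The force jumped past 9 N, so the plate is on its stop. I'll hold briefly, then withdraw straight back along the bore.

```bash
python3 -m crank '[0,0,0.3,0,0,0,255,0,0,0.3,0,0,0,255,0,0,0.3,0,0,0,255,0,0,0.3,0,0,0,255,0,0,0.3,0,0,0,255]' 40|sed -n 1p; python3 f.py;  python3 -m crank '[0,0,-4,0,0,0,255,0,0,-10,0,0,0,255,0,0,-18,0,0,0,255,0,0,-26,0,0,0,255,0,0,-34,0,0,0,255]' 40|sed -n 1p; python3 f.py
```

```text
time: 16.17
F tool [  1.1811  -0.5396 -10.9976] mom [ 0.393   0.3773 -0.0593] mouth z from tip [ -0.2594   0.3989 -70.5686] [ 0.5299 -0.135   0.1791]
time: 16.58
F tool [ 1.6383 -0.4897  1.1502] mom [ 0.4264  0.2446 -0.0535] mouth z from tip [ -0.1855   0.6256 -37.1951] [ 0.5123 -0.1352  0.2075]
```

```bash
python3 -m crank '[0,0,-10,0,0,0,255,0,0,-20,0,0,0,255,0,0,-30,0,0,0,255,0,0,-40,0,0,0,255,0,0,-50,0,0,0,255]' 40|sed -n 1p; python3 f.py;  python3 -m crank '[0,0,-15,0,0,0,255,0,0,-30,0,0,0,255,0,0,-40,0,0,0,255,0,0,-40,0,0,0,255,0,0,-40,0,0,0,255]' 40|sed -n 1p; python3 f.py
python3 - <<'E'
from h import *
o=robot.get_obs();print(o['q'])
for y in (50,-130): delta([.595,.196,.31],down(y))
E
```

```text
time: 17.0
F tool [-0.1017 -0.6379  1.1041] mom [ 0.3746  0.2039 -0.0693] mouth z from tip [-0.3318  0.6001 12.9974] [ 0.4858 -0.135   0.2501]
time: 17.42
F tool [-0.2739 -0.1505  1.3016] mom [ 0.3419  0.2588 -0.0191] mouth z from tip [ 0.3528  0.369  52.982 ] [ 0.465  -0.1352  0.2843]
[-0.7299  0.1536  2.0879  0.6956  0.5787 -1.8807]
shift [197.1 293.7  46.1] turn [   1.3   36.6 -101.4] rows 8.6 15.1
shift [197.1 293.7  46.1] turn [34.2 -1.2 73.5] rows 8.6 11.3
```

```bash
python3 - <<'E'
from h import *
L=down(-20)
delta(np.array([.592,.194,.1655])-L@np.array([-.001,.0007,.1445]),L)
E
```

```text
shift [197.3 289.5  43.9] turn [ 19.5  25.8 -33.5] rows 8.5 6.5
```

```bash
python3 -m crank '[20,29,4,2,2.6,-3.3,255,40,58,8,4,5.2,-6.6,255,60,87,13,6,7.8,-10,255,80,118,18,7.8,10.4,-13.4,255,100,147,22,9.7,12.9,-16.7,255]' 40
python3 - <<'E'
from h import *
L=down(-20)
delta(np.array([.592,.194,.1655])-L@np.array([-.001,.0007,.1445]),L)
E
```

```text
time: 17.83
position: [0.5293, 0.0338, 0.2968]
tool_rot: [0.312, 0.94, 0.063, 0.123]
ft_force: [0.3, -0.2, -1.3]
grip_width: 0.0139
grip_force: 40.0
shift [ 46.2 165.1  10.7] turn [  9.7  12.7 -16.7] rows 4.1 3.2
```

```bash
python3 -m crank '[11,40,3,2.4,3.2,-4.2,255,23,80,5,4.8,6.4,-8.4,255,35,120,8,7.2,9.6,-12.6,255,46,158,10,9.7,12.7,-16.7,255,46,165,10,9.7,12.7,-16.7,255]' 40|sed -n 1p;python3 -m crank '[0,0,0,0,0,0,255,0,0,0,0,0,0,255,0,0,0,0,0,0,255,0,0,0,0,0,0,255,0,0,0,0,0,0,255]' 40
python3 - <<'E'
from h import *
L=down(-20);print(robot.get_obs()['q'])
delta(np.array([.592,.194,.1655])-L@np.array([-.001,.0007,.1445]),L)
T=tool();c,K,E=cam('wrist');im=c['pixels'];cv2.imwrite('pics/w7.png',im[:,:,::-1])
np.savez('w7.npz',K=K,E=E,T=T)
print('tip',proj(K,E,(T@[-.001,.0007,.1445,1])[:3]),'rim',proj(K,E,[.592,.194,.075]),'foot',proj(K,E,[.592,.194,.005]))
g=cv2.cvtColor(im,cv2.COLOR_RGB2GRAY);hsv=cv2.cvtColor(im,cv2.COLOR_RGB2HSV)
f=proj(K,E,[.592,.194,.005]).astype(int)
for r in range(f[1]-60,f[1]+50,6): print(r,g[r,f[0]-54:f[0]+55:4])
E
```

```text
time: 18.25
time: 18.67
position: [0.5896, 0.1897, 0.3119]
tool_rot: [0.176, 0.984, 0.0, 0.001]
ft_force: [0.4, 0.1, -0.8]
grip_width: 0.0138
grip_force: 40.0
[ 0.1314  0.4557  1.372  -0.0005  1.3111 -1.0858]
shift [0.2 4.1 1.9] turn [ 0.   0.2 -0.3] rows 0.1 0.0
tip [256.5606 181.2555] rim [259.9523 157.013 ] foot [259.3513 145.3289]
85 [224 159 147 145 144 145 145 145 146 146 146 148 147 149 148 148 148 154
 224 228 229 228 153 146 147 148 196 229]
91 [228 222 147 147 146 145 144 147 147 146 145 148 146 148 152 219 229 230
 230 230 229 229 221 150 147 147 149 227]
97 [228 228 198 145 146 144 145 145 147 145 146 147 176 229 230 230 230 230
 229 230 229 230 229 204 147 148 148 163]
103 [228 228 228 192 146 144 145 145 146 170 226 229 229 229 229 230 230 231
 230 230 230 230 230 228 164 148 150 148]
109 [228 228 228 227 163 147 145 144 207 228 229 226 215 181 176 177 201 224
 230 230 230 230 230 229 225 149 148 149]
115 [229 228 229 229 227 153 147 146 149 169  97  89  98 101 101 100  99  94
  87 141 228 230 230 230 230 188 149 149]
121 [230 229 228 228 228 210 147 140  64  68 102 103
[... 794 characters left out ...]
204 149 147 148 145  67  59  61 113  90  69  69  69  68  69  66
  93 107  59  57 138 150 148 150 151 148]
169 [231 231 215 149 148 150 149 146  92  59  67  98  89  89  89  76  71 104
 113  60  68 143 150 149 149 149 149 150]
175 [230 230 214 148 149 149 149 148 148 141  92  90  89  89  90  90  98  72
  76 130 147 149 150 151 149 150 149 149]
181 [230 230 228 161 151 153 159 184 227 225  92  92  97  97  96  90 114 147
 147 147 148 148 148 149 150 149 150 152]
187 [230 230 230 231 231 231 231 230 230 222  97  78  72  70  75  87 105 146
 148 146 146 147 148 148 153 188 225 230]
193 [231 230 230 230 231 231 230 231 230 200  86  77  86  96  79  84  89 146
 147 148 146 152 209 226 230 230 230 230]
```

```bash
python3 -m crank '[1,4,0,0,0.1,0,255,2,7,10,0,0.2,0,255,2,7,30,0,0.2,0,255,2,7,50,0,0.2,0,255,2,7,70,0,0.2,0,255]' 40|sed -n 1p;python3 -m crank '[0,0,0,0,0,0,255,0,0,0,0,0,0,255,0,0,0,0,0,0,255,0,0,0,0,0,0,255,0,0,0,0,0,0,255]' 40
python3 - <<'E'
from h import *
L=down(-20)
delta(np.array([.5918,.197,.09])-L@np.array([-.001,.0007,.1445]),L)
T=tool();c,K,E=cam('wrist');im=c['pixels'];np.savez('w8.npz',K=K,E=E,T=T)
print('tip',proj(K,E,(T@[-.001,.0007,.1445,1])[:3]),'rim',proj(K,E,[.5918,.197,.075]),'foot',proj(K,E,[.5918,.197,.005]))
g=cv2.cvtColor(im,cv2.COLOR_RGB2GRAY)
for r in (130,140,150,160,166,170,175,180): print(r,g[r,214:306:2])
print(g[100:190,256])
E
```

```text
time: 19.13
time: 19.55
position: [0.592, 0.1988, 0.2433]
tool_rot: [0.175, 0.985, 0.001, 0.001]
ft_force: [-0.1, -0.8, -0.7]
grip_width: 0.0138
grip_force: 40.0
shift [ 0.6 -2.5  8.8] turn [ 0.2  0.1 -0.1] rows 0.2 0.0
tip [256.562  181.2553] rim [253.4506 172.9878] foot [253.7695 156.5387]
130 [226 195 158 143 106  61  56  55  60  60  76  98 103 103 104 102 103 102
 102 102 101 100 100 103 102 100 100 100  99 100  99  98  96  90  85  90
 161 223 230 230 231 231 230 231 232 231]
140 [142 103  56  57  58  59  58  58  59  61  60  59  61  71  74  63  62  64
  67  68  68  67  66  64  64  60  59  62  64  61  65  65  65  66  63  63
  62  61  58  98 143 149 149 151 150 150]
150 [ 76  56  58  57  59  58  60  60  60  59  61  61  66  68  68  68  67  73
  76  79  83  81  75  69  69  69  68  68  68  64  59  60  59  60  60  62
  60  59  60  57  69 132 151 151 150 149]
160 [ 67  55  58  60  59  60  60  59  60  60  80 109 119 115 107 118 122 125
 126 124 124 124 125 125 123 114 108 116 123 113  79  62  61  60  62  61
  59  59  60  58  63 120 150 150 150 151]
166 [ 98  57  59  60  59  57  60  59  6
[... 394 characters left out ...]
 84  69  68  69  76  87  88
  89  90  90  90  90  90  90  88  87  80  67  81 110 118  97  62  60  59
  59  57  78 130 148 150 150 150 151 150]
180 [149 148 144 114  66  58  58  60  77 111 117  99  76  68  72  83  88  89
  93  94  96  92  95  94  90  91  89  86  75  95 116 112  76  57  58  58
  60 107 145 150 149 149 150 150 148 148]
[149 148 148 150 160 187 216 227 230 230 230 230 230 228 219 177 119  83
  84  87  95  99 100 102 102 101 100 102 101 102 100 102 103  99  90  78
  64  60  60  65  67  65  67  68  67  67  68  69  67  69  81 103 120 125
 119 111 108 113 120 122 124 124 125 127 124 121 106  95  91  90  89  90
  90  90  91  90  91  91  91  91  92  93  86  82  85  83  74  69  74  81]
```

```bash
python3 -m crank '[0,-1.5,0,0.1,0,0,255,0,-2.3,5,0.2,0,0,255,0,-2.3,15,0.2,0,0,255,0,-2.3,25,0.2,0,0,255,0,-2.3,35,0.2,0,0,255]' 40; python3 -m crank '[0,0,8,0,0,0,255,0,0,16,0,0,0,255,0,0,24,0,0,0,255,0,0,32,0,0,0,255,0,0,40,0,0,0,255]' 40
```

```text
time: 20.02
position: [0.5907, 0.1965, 0.2058]
tool_rot: [0.175, 0.985, -0.001, 0.0]
ft_force: [0.6, 0.6, 0.2]
grip_width: 0.0138
grip_force: 40.0
time: 20.43
position: [0.5908, 0.1964, 0.1662]
tool_rot: [0.175, 0.985, -0.001, 0.0]
ft_force: [2.0, -0.5, 0.1]
grip_width: 0.0136
grip_force: 40.0
```

```bash
python3 -m crank '[0,0,3,0,0,0,255,0,0,6,0,0,0,255,0,0,8,0,0,0,255,0,0,9,0,0,0,255,0,0,10,0,0,0,255]' 40; python3 -m crank '[0,0,0.3,0,0,0,255,0,0,0.6,0,0,0,255,0,0,0.9,0,0,0,255,0,0,1.2,0,0,0,255,0,0,1.5,0,0,0,255]' 40
```

```text
time: 20.85
position: [0.5907, 0.1964, 0.1571]
tool_rot: [0.175, 0.985, -0.001, 0.0]
ft_force: [2.0, -0.2, 1.5]
grip_width: 0.0138
grip_force: 40.0
time: 21.27
position: [0.5906, 0.1965, 0.1556]
tool_rot: [0.175, 0.985, -0.001, 0.0]
ft_force: [2.5, 1.3, 0.6]
grip_width: 0.0137
grip_force: 40.0
```

```bash
python3 -m crank '[0,0,0.3,0,0,0,255,0,0,0.6,0,0,0,255,0,0,0.9,0,0,0,255,0,0,1.2,0,0,0,255,0,0,1.4,0,0,0,255]' 40
```

```text
time: 21.68
position: [0.5907, 0.1965, 0.1545]
tool_rot: [0.175, 0.985, -0.001, 0.0]
ft_force: [2.2, -0.2, 4.9]
grip_width: 0.0143
grip_force: 40.0
```

```bash
python3 -m crank '[0,0,0,0,0,0,200,0,0,0,0,0,0,190,0,0,0,0,0,0,150,0,0,0,0,0,0,100,0,0,0,0,0,0,50]' 20; python3 -m crank '[0,0,0,0,0,0,0,0,0,0,0,0,0,0,0,0,0,0,0,0,0,0,0,0,0,0,0,0,0,0,0,0,0,0,0]'; python3 -m crank '[0,0,0,0,0,0,0,0,0,0,0,0,0,0,0,0,0,0,0,0,0,0,0,-5,0,0,0,0,0,0,-10,0,0,0,0]'
python3 - <<'E'
from h import *
T=tool();c,K,E=cam('wrist');im=c['pixels'];cv2.imwrite('pics/w9.png',im[:,:,::-1])
E
```

```text
time: 22.1
position: [0.5892, 0.1963, 0.1532]
tool_rot: [0.175, 0.985, -0.001, -0.002]
ft_force: [0.8, -0.7, 0.8]
grip_width: 0.0349
grip_force: 0.0
time: 22.52
position: [0.5902, 0.1964, 0.1539]
tool_rot: [0.175, 0.985, -0.001, -0.0]
ft_force: [-0.1, -0.5, 0.3]
grip_width: 0.0678
grip_force: 0.0
time: 22.93
position: [0.59, 0.1964, 0.164]
tool_rot: [0.175, 0.985, -0.001, -0.001]
ft_force: [0.4, -0.4, -0.2]
grip_width: 0.0865
grip_force: 0.0
```

Released, with no residual force. I'll raise the arm straight up and check numerically where the brush stands.

```bash
python3 -m crank '[0,0,-15,0,0,0,0,0,0,-40,0,0,0,0,0,0,-75,0,0,0,0,0,0,-110,0,0,0,0,0,0,-145,0,0,0,0]'; python3 -m crank '[0,0,0,0,0,0,0,0,0,0,0,0,0,0,0,0,0,0,0,0,0,0,0,0,0,0,0,0,0,0,0,0,0,0,0]'|sed -n 1p
python3 - <<'E'
from h import *
T=tool();c,K,E=cam('wrist');im=c['pixels']
hsv=cv2.cvtColor(im,cv2.COLOR_RGB2HSV)
m=((hsv[...,0]>5)&(hsv[...,0]<22)&(hsv[...,1]>90)).astype(np.uint8)
n,l,s,ct=cv2.connectedComponentsWithStats(m)
print([(s[i],ct[i]) for i in range(1,n) if s[i][4]>60])
print('expected end',proj(K,E,[.5915,.197,.18]),'at ferrule',proj(K,E,[.5915,.197,.082]))
s2,Ks,Es=cam('side');im=s2['pixels'];hsv=cv2.cvtColor(im,cv2.COLOR_RGB2HSV)
m=((hsv[...,0]>5)&(hsv[...,0]<22)&(hsv[...,1]>90)).astype(np.uint8);m[:120]=0;m[200:]=0
n,l,s,ct=cv2.connectedComponentsWithStats(m);print([(s[i],ct[i]) for i in range(1,n) if s[i][4]>20])
im0=cv2.cvtColor(cv2.imread('pics/side0.png'),cv2.COLOR_BGR2HSV)
m=((im0[...,0]>5)&(im0[...,0]<22)&(im0[...,1]>90)).astype(np.uint8);m[:120]=0;m[200:]=0
n,l,s,ct=cv2.connectedComponentsWithStats(m);print('start',[(s[i],ct[i]) for i in range(1,n) if s[i][4]>20])
E
```

```text
time: 23.4
position: [0.5901, 0.1967, 0.3108]
tool_rot: [0.175, 0.985, -0.001, -0.0]
ft_force: [0.4, 0.5, -0.8]
grip_width: 0.0869
grip_force: 0.0
time: 23.82
[(array([250, 153,  16,  43, 582], dtype=int32), array([257.6117, 175.2234])), (array([  60,  261,   34,   61, 1013], dtype=int32), array([ 73.5311, 291.3356])), (array([419, 261,  34,  61, 997], dtype=int32), array([438.8546, 291.4213])), (array([ 215,  331,  297,   26, 5355], dtype=int32), array([378.5694, 346.0556]))]
expected end [257.7225 188.7749] at ferrule [257.7097 161.5309]
[]
start []
```

```bash
python3 -c "
from rig import robot
print(robot.hand_in())"
```

```text
the job is handed in; nothing more can be done
None
```

I dipped the brush, pressed the plate to its stop (about 12 N measured), stood the brush back head down in its pot and handed in at about 24 s; no verdict came back, and I didn't re-measure the ramekin, tin or mill.

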